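# Load the box at the end of the guide lane

## Robot

A 6-joint arm with a two-finger parallel gripper is mounted at the origin on the work surface. World frame = base frame: x ahead of the robot, y to its left, z up, the work surface at z = 0. Lengths are in m, angles in rad, forces in N, time in s.
With the tool pointing down it reaches from about 0.225 to 0.875 m from the base axis. Payload 3.4 kg.
Tool frame: the origin (TCP) lies midway between the tips of the shut fingers; the grasp point (between the pads) lies behind it (manip.grip_point_offset is the z of the grasp point in the tool frame, in m); z points along the fingers, x is the direction in which the jaws open and shut, and the axes are right-handed (so a half turn about z gives the same grasp; the last joint's range is limited). The gripper opens to 85 mm and grips with 20 to 120 N. Pads are 22 mm wide; open, the fingers measure 114 mm over their backs; the gripper's body (76 mm by 85 mm) begins 54 mm behind the grasp point. The pads swing forward as they close: fully open they stand 13 mm farther back than shut.
Start: joints at [1.221, 0.276, 1.505, -0, 1.361, -0.121], TCP at [0.13, 0.56, 0.231] pointing down, gripper open.
Joint ranges: [-2.89, 2.89], [-0.75, 2.08], [0.22, 2.7], [-1.18, 4.32], [0.11, 2.71], [-2.7, 2.7]. Speed limits (rad/s): [2.57, 2.57, 3.14, 3.14, 3.14, 3.14].

## Interface

Orientations are given as a unit quaternion [w, x, y, z].
In Python, from rig import manip, eyes, recognise, regions_of, mark_of gives the robot as it stands.
- The arm moves only by the shell command python3 -m inch 'ROWS' [FORCE]. ROWS is JSON, a list of rows, each a list of 5 numbers: the gripper command: -1 is shut, 1 is fully open, values between are in proportion, then the shift along the tool's x, y, z in mm, then the turn about the tool's z in degrees. A call has 1 to 20 rows; each row shifts and turns the pose as measured when the row begins, along the tool's axes as they then stand; what a row does not reach is not made up. A row lasts 1/12 s, in which the tool goes at most 41.7 mm and 7.16 degrees, less where a joint would pass 70% of its speed; a pose out of reach is approached as far as the arm can. A call with a gripper value outside its range is refused whole. The fingers move at their own pace and stop on an object; FORCE is the grip in N (left out, the last holds). Time passes only in rows, so rows that do not move let the fingers close. It gives the time, the measured TCP pose, the force and the opening at its end, in the units of the state.
- manip.get_state(): the state, without advancing time (a new reading comes with each control period).
- eyes.get_image(name): name is "scene" or "top" or "wrist"; returns a dict with "frame" (384x512x3 uint8, red, green, blue), "K" (3x3 intrinsics, pixels), "rvec" (rotation vector, rad) and "tvec" (3), from world to camera coordinates, as OpenCV has them; the wrist camera has in their place "mount" (4x4, takes a point from camera to tool coordinates, whose origin is the TCP and whose axes are the tool frame's). Camera axes: x right, y down, z forward; pixel columns grow to the right and rows downward; lengths in m; the calibration is good to about 2 mm. A picture is of the moment at which its call begins: read the wrist's pose just before it. There is no depth.
- manip.sign_off(): hands the job in, once; it reports no verdict.
Trained networks look in a picture, given as the dict that the camera call returned (one of the last four; its "shot" number tells which), for a name from the list of things; names that differ only in an ending like _2 or _b are one class to them, and where a whole thing is asked for, a point or a joint stands for the part that bears it (a point fixed in the world has none). Each returns a list of dicts, best first, with "confidence" (0 to 1); they miss things now and then, are a little off and sometimes report something else, mostly with a low value. They report only what shows in the picture. A call takes as long as a camera call.
- recognise(picture, target): "bbox" ([left, top, width, height] in pixels, round what is visible of it).
- regions_of(picture, target): "mask" (384x512 bool, what is visible of it) and "bbox" ([left, top, width, height] in pixels, round what is visible of it).
- mark_of(picture, target): "point" ([row, column] in pixels: a listed point, or the origin of a listed thing).
The state is a dict: "clock": time; "qpos": joint angles; "qd": joint speeds; "effort": joint torques, N m; "position": TCP position; "ee_rot": TCP orientation; "contact_force": force on the tool from outside, world axes, zero at the start; "moment": the same for the moment, N m; "width": finger opening in m.
Only numpy, scipy, OpenCV 4.12 (cv2) and the standard library are available. Lean on these libraries where they do the work, as an engineer would, in place of code of your own. Each camera call takes 0.05 s, during which the arm holds its last target.

## Task

With the fingertips, push the brushed aluminium box down the lane between the two blue guide rails until it sits square and flush against the black backstop, so that neither the box nor the robot ever touches a rail; the box waits crooked and off-centre in front of the lane, so it will need straightening before it fits. When it is home, press the green button all the way down and let it go. Only slide the box, never lift or tip it; never press the red button, and leave everything else on the table where it is.

Things in the scene. Friction and masses are not known exactly. Their poses are not given: they have to be found in the camera images.
- box: the box to push: shut brushed-aluminium enclosure, 120 mm along its x, 96 mm along its y, 60 mm high, about 0.6 kg, loose on the table. Origin at the centre of its underside, z up. Starts in front of the lane's mouth, its x axis up to 13 degrees off the lane's x axis, up to 20 mm to either side of the lane's middle. Slides on the table, stops when not pushed
- lane: the lane, fixed to the table. Origin on the table at the lane's mouth, midway between the rails; x points into the lane (direction of push), y to its left, z up. Rails run from x = 0 to 240 mm; free width between them 120 mm (y = -60 to +60). The lane's floor is the bare table
- home (a point): point on the table where the box's origin lies when home (lane x = 190 mm, y = 0). The rigid backstop with its black rubber face crosses the lane's far end 60 mm beyond this point (face at lane x = 250 mm); it is 130 mm wide, 45 mm high, 50 mm with its steel backing
- rail_left: blue guide rail on the lane's left (lane +y), fixed to the lane: 240 mm long, 12 mm thick, 25 mm high. Origin on the table under the rail's centre (lane x = 120 mm, y = 66 mm). Not to be touched by box or robot; the box stands 35 mm higher, so it can be pushed from above rail height
- rail_right: the same on the lane's right (lane x = 120 mm, y = -66 mm). Not to be touched
- go_top (a point): centre of the top face of the GREEN push button (36 mm diameter, sprung, in a grey housing fixed to the table): press straight down; full travel 6 mm at about 5 N
- go (a joint): travel of the green button in m: 0 up, 0.006 fully down
- stop_top (a point): centre of the top of the RED push button, of the same size and housing, beside the green one (which is nearer varies); not to be pressed
- stop (a joint): travel of the red button in m: 0 up, 0.006 fully down
- dog_pin: bystander: brass pin standing upright outside the right rail, 16 mm shank, 26 mm head, about 55 mm high; origin at its foot
- tube_end: bystander: steel square-tube offcut 40 x 40 mm, 50 mm high, standing outside the left rail; origin under its centre
- hammer: bystander: hammer lying on the far side of the table
- wrench: bystander: steel wrench lying near the robot
- screwdriver: bystander: orange-handled screwdriver lying on the far side
- tape: bystander: green tape measure, 65 x 36 x 62 mm, standing near the robot; origin under its centre
- pin_jar: bystander: glass jar with black cap, 60 mm diameter, 75 mm high, on the far side; origin under its centre

How it is judged:
On the way, in this order (a step that is already met when the one before it is completed fails the run):
1. the box is home, square and flush against the backstop (x of box in the frame of lane between 0.186 and 0.195 m and y of box in the frame of lane between -0.012 and 0.012 m and angle between the x axis of box and the x axis of lane, either way round below 0.06 rad and height (world z) of box below 0.004 m and angle between box's own z axis and vertical below 0.05 rad), for 0.2 s.
2. the green button is pressed fully down (value of joint go above 0.0048 m), for 0.05 s.
At the end, for the whole second after the job is handed in: the box is at rest on the table within 4 mm of the backstop, within 12 mm of the lane's middle and 0.06 rad of square; the green button has been pressed fully (over 4.8 mm) after that and is up again; box and robot have touched neither rail (all of step 1 and linear speed of box below 0.01 m/s and value of joint go below 0.002 m).
It fails at once if a guide rail was touched (contact force between any of rail_left, rail_right and anything else above 0.3 N).
It fails at once if the box was lifted or tipped (height (world z) of box above 0.01 m or angle between box's own z axis and vertical above 0.12 rad).
It fails at once if the green button was pressed before the box was home (value of joint go above 0.003 m and not (x of box in the frame of lane between 0.186 and 0.195 m and y of box in the frame of lane between -0.012 and 0.012 m and angle between the x axis of box and the x axis of lane, either way round below 0.06 rad and height (world z) of box below 0.004 m and angle between box's own z axis and vertical below 0.05 rad)).
It fails at once if the red button was pressed (value of joint stop above 0.003 m).
It fails at once if something else on the table was moved (distance of any of dog_pin, tube_end, hammer, wrench, screwdriver, tape, pin_jar from where it was at the start of the episode above 0.015 m).
It also fails if it takes over 72 s, if anything falls off the work surface, if the arm or the gripper's body presses on something with over 40 N, if the wrist force passes 120 N, or if a joint passes its speed limit or range.

## Working session

There is one attempt and no reset: what is moved stays moved. The work goes in short steps, Python scripts to look and compute and a shell command to move; the robot and the scene stay as the last step left them, time stands still between calls to the robot, and variables do not carry over. Pictures are saved under pics/ and viewed, and the job is handed in when it is done.

```bash
ls; mkdir -p pics
python3 - <<'E'
from rig import manip, eyes, recognise, regions_of, mark_of
import cv2
print(manip.get_state())
for n in ["scene","top"]:
    p=eyes.get_image(n); cv2.imwrite(f"pics/{n}0.png",p["frame"][:,:,::-1])
    print(n,p["K"],p["rvec"],p["tvec"])
    for t in ["box","lane","home","rail_left","rail_right","go_top","stop_top","dog_pin","tube_end","tape","pin_jar"]:
        try:
            print(t,[(m["point"],round(m["confidence"],2)) for m in mark_of(p,t)[:3]])
        except Exception as e: print(t,e)
E
```

```text
pics
{'clock': 0.0, 'qpos': array([ 1.22101921e+00,  2.76596100e-01,  1.50614260e+00, -6.97574696e-06,
        1.36070653e+00, -1.20990080e-01]), 'qd': array([-0.00208492, -0.00036106,  0.00223426,  0.00080234, -0.00120588,
        0.0003371 ]), 'effort': array([ 4.34817230e-04, -4.16778123e+01, -2.45808452e+01,  2.92765990e-04,
        1.09553779e-02,  7.11799899e-07]), 'position': array([0.13022496, 0.55950894, 0.23043532]), 'ee_rot': array([ 4.87076314e-04,  7.83196608e-01,  6.21773443e-01, -7.87890881e-04]), 'contact_force': array([0.506531  , 0.16736106, 0.18987915]), 'moment': array([-0.01713472,  0.02397309, -0.00292889]), 'width': 0.08524767859303302}
scene [[355.89529763   0.         256.04479558]
 [  0.         355.89529763 191.37046241]
 [  0.           0.           1.        ]] [ 1.36354372  2.39213916 -0.71866587] [ 0.26603413 -0.3822323   1.19994104]
box [([155.8, 200.5], 0.89), ([185.0, 356.4], 0.69), ([218.9, 247.6], 0.42)]
lane []
home []
rail_left [([185.9, 277.1], 0.64)]
rail_right [([220.2, 247.4], 0.91)]
go_top [([266.5, 380.8], 0.78)]
stop_top [([237.2, 400.6], 0.54)]
dog_pin [([229.2, 217.6], 0.66)]
tube_end [([163.2, 283.5], 0.87)]
tape [([110.5, 178.3], 0.72)]
pin_jar [([262.7, 205.6], 0.81)]
top [[471.90940471   0.         257.71099561]
 [  0.         471.90940471 185.4294306 ]
 [  0.           0.           1.        ]] [ 2.2036614  -2.15099268  0.09888219] [0.01874774 0.55690268 1.32789773]
box [([197.8, 333.3], 0.67), ([125.8, 332.3], 0.24)]
lane []
home [([122.7, 329.8], 0.64), ([147.8, 280.3], 0.45)]
rail_left [([206.5, 256.0], 0.93)]
rail_right []
go_top [([173.5, 144.4], 0.46)]
stop_top [([209.1, 135.9], 0.63), ([206.9, 253.9], 0.32)]
dog_pin [([147.7, 274.7], 0.46)]
tube_end [([231.5, 257.6], 0.59)]
tape [([242.9, 391.9], 0.97)]
pin_jar [([114.3, 273.4], 0.56)]
```

View pics/scene0.png

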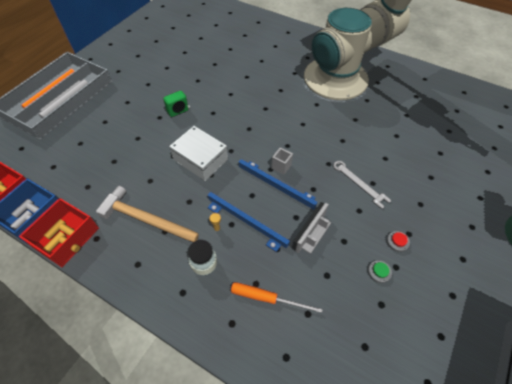

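View pics/top0.png

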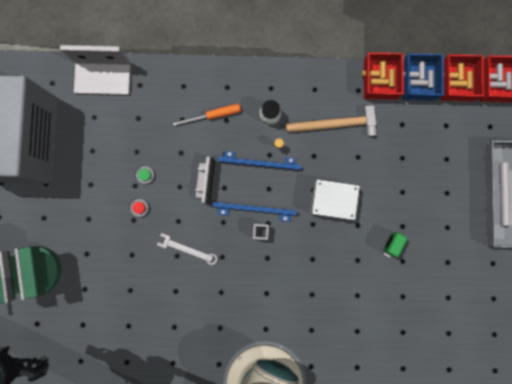

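```bash
cat > h.py <<'E'
import numpy as np, cv2
from rig import manip, eyes, recognise, regions_of, mark_of
def cam(p):
    R,_=cv2.Rodrigues(np.array(p["rvec"],float)); return np.array(p["K"]),R,np.array(p["tvec"],float).ravel()
def back(p,uv,z):
    K,R,t=cam(p); uv=np.atleast_2d(np.array(uv,float))
    d=(np.linalg.inv(K)@np.c_[uv,np.ones(len(uv))].T).T@R
    c=-R.T@t
    return c+d*((z-c[2])/d[:,2])[:,None]
def proj(p,X):
    K,R,t=cam(p); Y=(R@np.atleast_2d(X).T).T+t; y=(K@Y.T).T; return y[:,:2]/y[:,2:]
E
python3 - <<'E'
from h import *
p=eyes.get_image("top"); f=p["frame"]
c=f[140:225,180:380]; cv2.imwrite("pics/topcrop0.png",cv2.resize(c,None,fx=4,fy=4,interpolation=cv2.INTER_CUBIC)[:,:,::-1])
hsv=cv2.cvtColor(f,cv2.COLOR_RGB2HSV)
m=((hsv[...,0]>100)&(hsv[...,0]<125)&(hsv[...,1]>130)&(hsv[...,2]>70)).astype(np.uint8)
m[:140]=0;m[225:]=0;m[:,:180]=0;m[:,320:]=0
n,l,s,ce=cv2.connectedComponentsWithStats(m)
for i in range(1,n):
    if s[i,4]>50: print(s[i],ce[i])
w=((f.min(2)>150)).astype(np.uint8); w[:,:305]=0;w[:,370:]=0;w[:170]=0;w[230:]=0
cs,_=cv2.findContours(w,cv2.RETR_EXTERNAL,2); k=max(cs,key=cv2.contourArea)
r=cv2.minAreaRect(k); print(r)
b=cv2.boxPoints(r); X=back(p,b,0.06); print(X.round(4)); print(np.linalg.norm(np.diff(X,axis=0),axis=1), X.mean(0), r)
E
```

```text
[218 152  83  18 456] [258.68421053 162.33552632]
[212 202  85  19 433] [253.76212471 209.2147806 ]
((335.4502868652344, 199.19778442382812), (43.4614143371582, 34.67905807495117), 7.765166282653809)
[[ 0.4787 -0.1192  0.06  ]
 [ 0.5749 -0.1309  0.06  ]
 [ 0.5614 -0.2514  0.06  ]
 [ 0.4653 -0.2389  0.06  ]]
[0.09693843 0.12126284 0.09687486] [ 0.52009527 -0.18509187  0.06      ] ((335.4502868652344, 199.19778442382812), (43.4614143371582, 34.67905807495117), 7.765166282653809)
```

View pics/topcrop0.png

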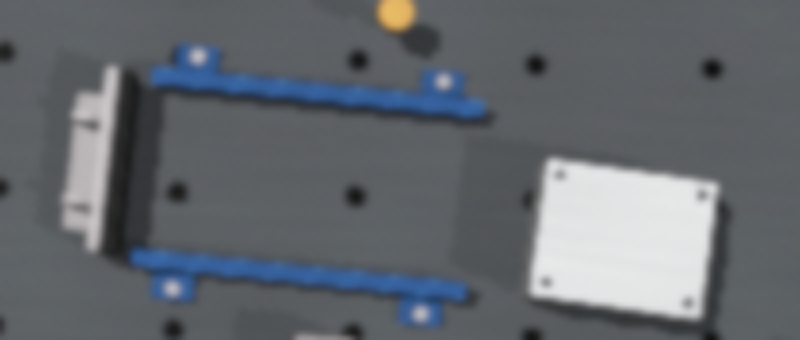

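```bash
cat >> h.py <<'E'
from scipy.optimize import minimize
def lane2w(L,P):
    x,y,a=L; P=np.atleast_2d(np.array(P,float)); c,s=np.cos(a),np.sin(a)
    return np.c_[x+c*P[:,0]-s*P[:,1], y+s*P[:,0]+c*P[:,1], P[:,2]]
def cuboid(x0,x1,y0,y1,z0,z1): return np.array([[x,y,z] for x in (x0,x1) for y in (y0,y1) for z in (z0,z1)])
def render(p,polys,S=4,shape=(384,512)):
    im=np.zeros((shape[0]*S,shape[1]*S),np.uint8)
    for X in polys:
        uv=(proj(p,X)+0.5)*S-0.5
        h=cv2.convexHull(uv.astype(np.float32))
        cv2.fillConvexPoly(im,np.round(h*16).astype(np.int32),255,shift=4)
    return cv2.resize(im,(shape[1],shape[0]),interpolation=cv2.INTER_AREA)/255.
E
python3 - <<'E'
from h import *
# blueness soft
for name,roi in (("top",(140,225,195,315)),("scene",(150,260,195,330))):
    p=eyes.get_image(name); f=p["frame"].astype(float)
    blue=np.clip((f[...,2]-f[...,0]-25)/60,0,1)
    a,b,c,d=roi; M=np.zeros_like(blue);M[a:b,c:d]=1
    def cost(L):
        r=render(p,[lane2w(L,cuboid(0,.24,s*.066-.006,s*.066+.006,0,.025)) for s in (1,-1)])
        dd=(r-blue)*M
        return (np.clip(dd,0,1)**2).sum()+0.6*(np.clip(-dd,0,1)**2).sum()
    best=None
    x0=np.array([0.53,-0.08,1.57+0.11])
    for a0 in (x0,x0+[.01,.02,-.05]):
        s=np.vstack([a0,a0+[.01,0,0],a0+[0,.01,0],a0+[0,0,.05]])
        r=minimize(cost,a0,method="Nelder-Mead",options=dict(initial_simplex=s,xatol=1e-5,fatol=1e-3,maxiter=600))
        print(name,r.x,r.fun)
        if best is None or r.fun<best.fun: best=r
    L=best.x
    im=p["frame"].copy()
    S=3; im=cv2.resize(im[a-10:b+10,c-10:d+60],None,fx=S,fy=S,interpolation=cv2.INTER_CUBIC)
    for s in (1,-1):
        uv=proj(p,lane2w(L,[[0,s*.066-.006,.025],[.24,s*.066-.006,.025],[.24,s*.066+.006,.025],[0,s*.066+.006,.025]]))
        cv2.polylines(im,[np.round((uv-[c-10,a-10]+.5)*S).astype(int)],True,(255,0,0),1)
    uv=proj(p,lane2w(L,[[.25,-.065,.045],[.25,.065,.045]])); cv2.polylines(im,[np.round((uv-[c-10,a-10]+.5)*S).astype(int)],True,(255,255,0),1)
    cv2.imwrite(f"pics/fit_{name}.png",im[:,:,::-1])
p=eyes.get_image("top")
for t,z in (("go_top",.03),("stop_top",.03)):
    print(t,back(p,[mark_of(p,t)[0]["point"][::-1]],z), mark_of(p,t)[0])
E
```

```text
top [ 0.33666667 -0.03333333  2.18      ] 502.52983333333333
top [ 0.54793135 -0.08502131  1.4914671 ] 115.99937197231834
scene [ 0.54589193 -0.08481002  1.49457064] 418.2680588235294
scene [ 0.54570698 -0.08417934  1.49628483] 415.5861172625913
go_top [[0.5911344  0.35378436 0.03      ]] {'point': [170.4, 145.6], 'confidence': 0.57}
stop_top [[0.4761318  0.38125217 0.03      ]] {'point': [210.4, 134.1], 'confidence': 0.7}
```

View pics/fit_top.png

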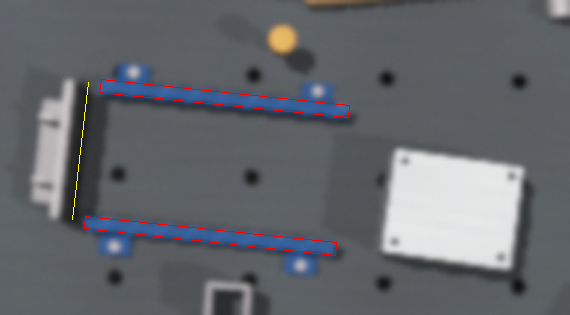

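View pics/fit_scene.png

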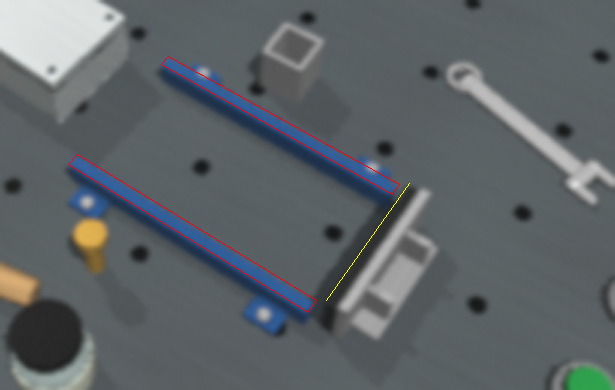

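```bash
python3 -m inch '[[0.4,0,0,0,-7],[0.4,0,0,0,-1.6],[0.4,-38,19,0,0],[0.4,-38,19,0,0],[0.4,-38,19,0,0],[0.4,-38,19,0,0],[0.4,-38,19,0,0],[0.4,-38,19,0,0],[0.4,-38,19,0,0],[0.4,-38,19,0,0],[0.4,-38,19,0,0],[0.4,-38,19,0,0],[0.4,-38,19,0,0],[0.4,-38,19,0,0],[0.4,-38,19,0,0],[0.4,-38,19,0,0],[0.4,-38,19,0,0],[0.4,-38,19,0,0]]'
python3 - <<'E'
from h import *
s=manip.get_state(); L=(0.547,-.0847,1.493)
def w2l(P):
    d=np.array(P[:2])-L[:2]; c,q=np.cos(L[2]),np.sin(L[2]); return d@[c,q], d@[-q,c]
r=s["ee_rot"]; th=2*np.arctan2(r[2],r[1]); print(s["clock"],s["position"],"lane",w2l(s["position"]),"th",th,s["qpos"],s["width"],manip.grip_point_offset)
p=eyes.get_image("wrist"); print(p["mount"]); cv2.imwrite("pics/w1.png",p["frame"][:,:,::-1])
E
```

```text
clock: 3.1
position: [0.3875, -0.0523, 0.2304]
ee_rot: [0.002, 0.726, 0.688, 0.008]
contact_force: [1.2, 0.3, 0.5]
width: 0.0598
3.1 [ 0.38746599 -0.05234167  0.23037284] lane (np.float64(0.019861815058085736), np.float64(0.16156630297441646)) th 1.5162607759403948 [-0.32483682 -0.01552354  1.85908108  0.01331342  1.2859275  -1.84476179] 0.05976056406479144 -0.0187
[[ 9.99999983e-01 -1.41878828e-04  1.14340162e-04 -3.54580534e-04]
 [ 9.70297383e-05  9.45742441e-01  3.24917259e-01 -8.51448125e-02]
 [-1.54235224e-04 -3.24917243e-01  9.45742439e-01 -1.43430721e-01]
 [ 0.00000000e+00  0.00000000e+00  0.00000000e+00  1.00000000e+00]]
```

View pics/w1.png

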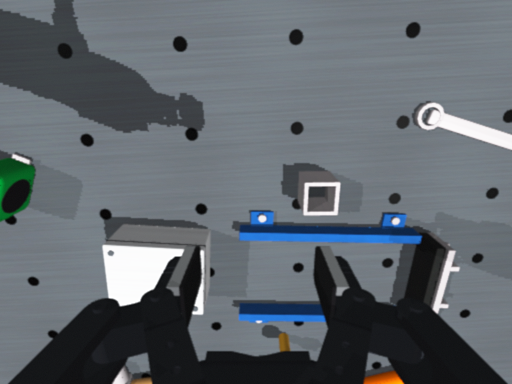

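```bash
cat >> h.py <<'E'
from scipy.spatial.transform import Rotation as Rn
def wrist():
    s=manip.get_state(); p=eyes.get_image("wrist")
    q=np.array(s["ee_rot"]); R=Rn.from_quat(q[[1,2,3,0]]).as_matrix()
    T=np.eye(4);T[:3,:3]=R;T[:3,3]=s["position"]; T=np.linalg.inv(T@np.array(p["mount"]))
    p=dict(p); p["rvec"]=cv2.Rodrigues(T[:3,:3])[0].ravel(); p["tvec"]=T[:3,3]; return s,p
L0=(0.547,-.0847,1.493)
def w2l(P,L=L0):
    P=np.atleast_2d(P); d=P[:,:2]-np.array(L[:2]); c,q=np.cos(L[2]),np.sin(L[2]); return np.c_[d@[c,q], d@[-q,c]]
def overlay(p,polys,fn,S=1.5):
    im=cv2.resize(p["frame"],None,fx=S,fy=S,interpolation=cv2.INTER_CUBIC)
    for X in polys: cv2.polylines(im,[np.round((proj(p,X)+.5)*S).astype(int)],True,(255,0,0),1)
    cv2.imwrite(fn,im[:,:,::-1])
def rect(L,x0,x1,y0,y1,z): return lane2w(L,[[x0,y0,z],[x1,y0,z],[x1,y1,z],[x0,y1,z]])
def lanepolys(L): return [rect(L,0,.24,s*.066-.006,s*.066+.006,.025) for s in (1,-1)]+[rect(L,.25,.25,-.065,.065,.045)]
def state(L=L0):
    s=manip.get_state(); r=s["ee_rot"]; th=2*np.arctan2(r[2],r[1])
    print("t",s["clock"],"pos",s["position"].round(4),"lane",w2l(s["position"],L).round(4),"dth(deg, +turn to align x||lane)",np.degrees(th-L[2]).round(2),"F",s["contact_force"].round(1),"w",round(s["width"],4))
    return s
E
python3 - <<'E'
from h import *
s,p=wrist(); print(abs(s["qd"]).max())
B=(0.5201,-.1851,1.459)
overlay(p,lanepolys(L0)+[rect(B,-.06,.06,-.048,.048,.06)],"pics/w1o.png"); state()
f=p["frame"].astype(float)
blue=np.clip((f[...,2]-f[...,0]-40)/60,0,1)
M=np.zeros_like(blue);M[215:325,235:425]=1;M[285:,320:]=0; 
def cost(L):
    r=render(p,[lane2w(L,cuboid(0,.24,q*.066-.006,q*.066+.006,0,.025)) for q in (1,-1)],S=4)
    d=(r-blue)*M; return (np.clip(d,0,1)**2).sum()+.6*(np.clip(-d,0,1)**2).sum()
a0=np.array(L0); sx=np.vstack([a0,a0+[.006,0,0],a0+[0,.006,0],a0+[0,0,.03]])
r=minimize(cost,a0,method="Nelder-Mead",options=dict(initial_simplex=sx,xatol=1e-5,fatol=1e-3)); print(r.x,r.fun,cost(a0))
overlay(p,lanepolys(r.x)+[rect(B,-.06,.06,-.048,.048,.06)],"pics/w1p.png")
E
```

```text
0.19459474786569686
t 3.2 pos [ 0.3901 -0.056   0.2304] lane [[0.0164 0.1586]] dth(deg, +turn to align x||lane) 0.94 F [ 0.4  0.6 -0.8] w 0.0595
[ 0.54722728 -0.08463381  1.49281594] 1102.1238415993848 1115.6350073048827
```

View pics/w1p.png

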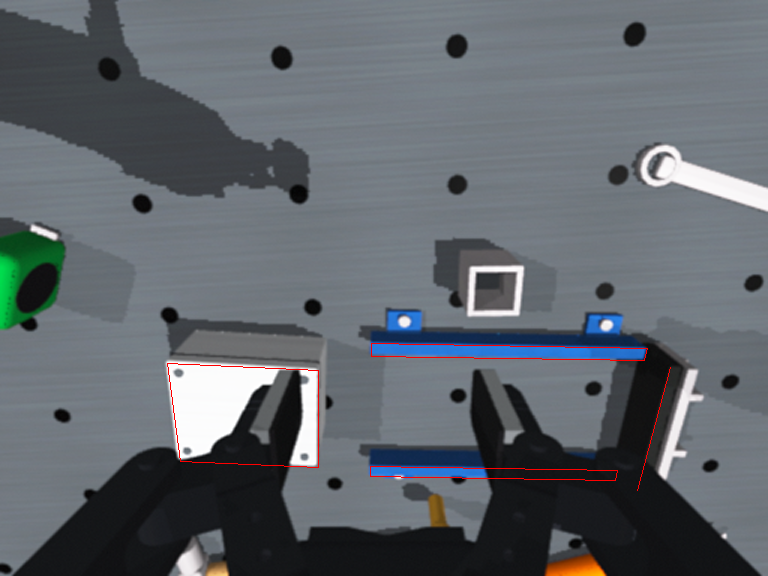

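```bash
python3 -m inch '[[0.4,-30,8,0,1],[0.4,-30,8,0,0],[0.4,-30,8,0,0],[0.4,-28,6,0,0],[0.4,-5,2,30,0],[0.4,0,2,30,0],[0.4,0,0,30,0],[0.4,0,0,30,0],[0.4,0,0,20,0],[0.4,0,0,10,0],[0.4,0,0,0,0]]'; python3 -c "
from h import *
state()"
```

```text
clock: 4.12
position: [0.4219, -0.1855, 0.0771]
ee_rot: [0.008, 0.736, 0.677, 0.01]
contact_force: [0.2, 0.0, 0.3]
width: 0.06
t 4.1167 pos [ 0.4219 -0.1855  0.0771] lane [[-0.1102  0.1169]] dth(deg, +turn to align x||lane) -0.29 F [0.2 0.  0.3] w 0.06
```

```bash
python3 -m inch '[[0.4,4,0,15,0],[0.4,2,0,15,0],[0.4,2,0,8,-0.3],[0.4,0,0,2,0],[0.4,0,0,0,0]]'
python3 - <<'E'
from h import *
s=state(); print(s["ee_rot"])
p=eyes.get_image("top"); c=p["frame"][140:270,190:410]; cv2.imwrite("pics/t2.png",cv2.resize(c,None,fx=3.5,fy=3.5,interpolation=cv2.INTER_CUBIC)[:,:,::-1])
E
```

```text
clock: 4.53
position: [0.4259, -0.1759, 0.0384]
ee_rot: [0.01, 0.733, 0.68, 0.011]
contact_force: [-0.2, 0.1, -0.3]
width: 0.0597
t 4.5333 pos [ 0.4259 -0.1759  0.0384] lane [[-0.1003  0.1136]] dth(deg, +turn to align x||lane) 0.16 F [-0.2  0.1 -0.3] w 0.0597
[0.00950202 0.73302153 0.68004763 0.01115213]
```

View pics/t2.png

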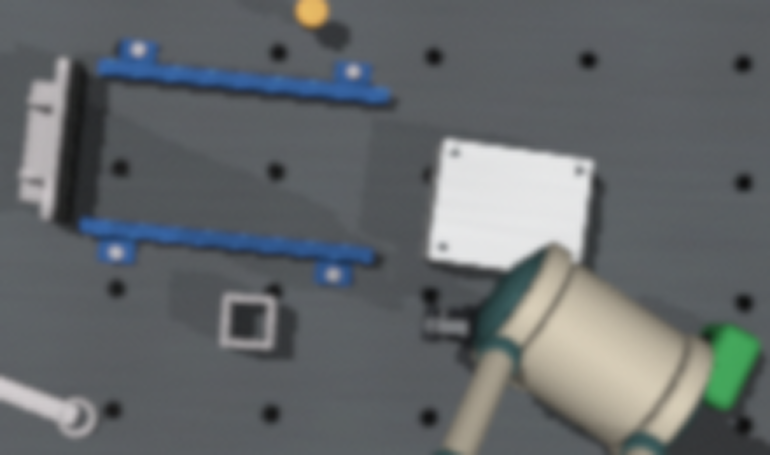

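```bash
python3 -m inch '[[0.4,0,12,0,0],[0.4,0,10,0,0],[0.4,0,8,0,0],[0.4,0,6,0,0],[0.4,0,6,0,0],[0.4,0,6,0,0],[0.4,0,0,0,0]]'
python3 - <<'E'
from h import *
s=state(); print(s["ee_rot"])
p=eyes.get_image("top"); c=p["frame"][140:270,190:410]; cv2.imwrite("pics/t3.png",cv2.resize(c,None,fx=3.5,fy=3.5,interpolation=cv2.INTER_CUBIC)[:,:,::-1])
E
```

```text
clock: 5.17
position: [0.4776, -0.1803, 0.0426]
ee_rot: [0.009, 0.733, 0.68, 0.01]
contact_force: [1.6, 0.1, -0.6]
width: 0.0597
t 5.1667 pos [ 0.4776 -0.1803  0.0426] lane [[-0.1007  0.0617]] dth(deg, +turn to align x||lane) 0.21 F [ 1.6  0.1 -0.6] w 0.0597
[0.00907477 0.73277057 0.68034269 0.00993821]
```

View pics/t3.png

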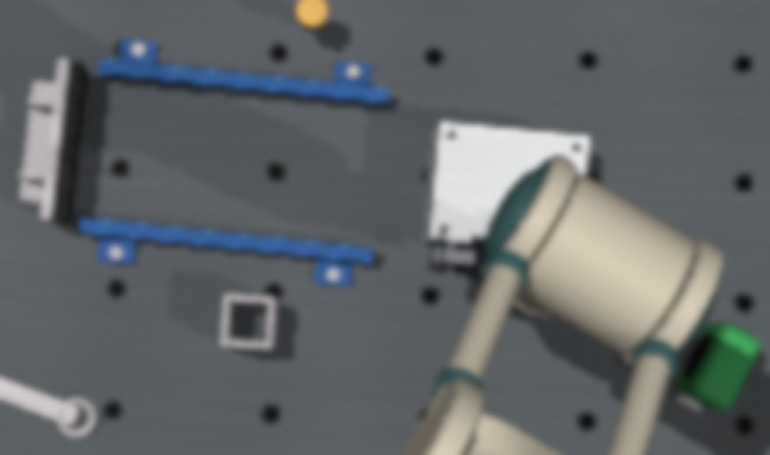

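```bash
cat >> h.py <<'E'
def fitbox(p,B0,polyexclude=None,thr=150):
    """fit box top-face edges: visible white face; subpixel along far(-y) side & ends"""
    f=p["frame"].min(2).astype(np.float32); 
    f=cv2.GaussianBlur(f,(3,3),0.6)
    def resid(B,full=False):
        out=[]
        for (e,n,ts) in EDGES:
            pass
    pts=[];mod=[]
    c,s=np.cos(B0[2]),np.sin(B0[2])
    for kind in ("y-","y+","x+","x-"):
        h=.06 if kind[0]=="x" else .048; w=.048 if kind[0]=="x" else .06
        sg=1 if kind[1]=="+" else -1
        for t in np.linspace(-w+.012,w-.012,17):
            offs=np.linspace(-.012,.012,49)
            P=np.array([[sg*(h+o),t,.06] if kind[0]=="x" else [t,sg*(h+o),.06] for o in offs])
            uv=proj(p,lane2w(B0,P)).astype(np.float32)
            v=cv2.remap(f,uv[:,0].copy().reshape(-1,1),uv[:,1].copy().reshape(-1,1),cv2.INTER_LINEAR).ravel()
            if v[:8].min()<180 or v[-8:].max()>150: continue
            th=(v[:8].mean()+v[-8:].mean())/2
            i=np.where((v[:-1]>=th)&(v[1:]<th))[0]
            if len(i)!=1: continue
            i=i[0]; o=offs[i]+(v[i]-th)/(v[i]-v[i+1])*(offs[1]-offs[0])
            pts.append((kind,t,o))
    # solve small dx,dy,da in the box frame
    A=[];b=[]
    for k,t,o in pts:
        sg=1 if k[1]=="+" else -1
        if k[0]=="x": A.append([sg,0,-sg*t]); b.append(o)
        else: A.append([0,sg,sg*t]); b.append(o)
    A=np.array(A);b=np.array(b)
    from scipy.optimize import least_squares
    r=least_squares(lambda z:A@z-b,[0,0,0],loss="soft_l1",f_scale=.001)
    d=r.x; 
    from collections import Counter
    B=(B0[0]+c*d[0]-s*d[1],B0[1]+s*d[0]+c*d[1],B0[2]+d[2])
    return B,Counter(k for k,_,_ in pts),np.median(abs(A@d-b))
def boxinlane(B,L=L0): return w2l([[B[0],B[1]]],L).round(4)[0],np.degrees(B[2]-L[2]).round(2)
def seebox(p,lx,ly,a=0,n=3):
    B=(*lane2w(L0,[[lx,ly,0]])[0,:2],L0[2]+np.radians(a))
    for _ in range(n): B,cn,e=fitbox(p,B)
    print("box in lane",boxinlane(B),dict(cn),"resid",round(e,5)); return B
E
sed -i 's/^L0=.*/L0=(0.5471,-.0847,1.493)/; /def resid/,/pass/d' h.py
python3 - <<'E'
from h import *
p=eyes.get_image("top"); B=seebox(p,-.102,0.0,0)
p2=eyes.get_image("scene"); seebox(p2,-.102,0,0)
E
```

```text
box in lane (array([-0.0995,  0.0028]), np.float64(-0.11)) {'y-': 16, 'y+': 3, 'x+': 15, 'x-': 2} resid 0.00041
box in lane (array([-0.0994,  0.0035]), np.float64(0.29)) {'y-': 15, 'y+': 15, 'x+': 15, 'x-': 15} resid 0.00025
```

```bash
python3 -m inch '[[0.4,0,2,0,0.2],[0.4,0,1.5,0,0],[0.4,0,0,0,0],[0.4,0,-8,0,0],[0.4,0,-15,0,0],[0.4,0,-15,0,0],[0.4,0,0,0,0]]'
python3 - <<'E'
from h import *
s=state()
p=eyes.get_image("top"); B=seebox(p,-.1,0.0,0)
p2=eyes.get_image("scene"); seebox(p2,-.1,0,0)
E
```

```text
clock: 5.9
position: [0.4417, -0.1779, 0.0424]
ee_rot: [0.011, 0.734, 0.679, 0.011]
contact_force: [0.1, -0.2, 0.2]
width: 0.0598
t 5.9 pos [ 0.4417 -0.1779  0.0424] lane [[-0.1011  0.0978]] dth(deg, +turn to align x||lane) -0.05 F [ 0.1 -0.2  0.2] w 0.0598
box in lane (array([-0.0997,  0.0026]), np.float64(0.42)) {'y-': 16, 'y+': 9, 'x+': 16, 'x-': 12} resid 0.00041
box in lane (array([-0.0994,  0.003 ]), np.float64(0.24)) {'y-': 16, 'y+': 15, 'x+': 15, 'x-': 16} resid 0.00031
```

```bash
python3 -m inch '[[0.4,0,0,-25,0],[0.4,0,0,-30,0],[0.4,0,0,-30,0],[0.4,0,0,-20,0],[0.4,0,0,0,7],[0.4,0,0,0,7],[0.4,0,0,0,7],[0.4,0,0,0,7],[0.4,0,0,0,7],[0.4,0,0,0,7],[0.4,0,0,0,7],[0.4,0,0,0,7],[0.4,0,0,0,7],[0.4,0,0,0,7],[0.4,0,0,0,7],[0.4,0,0,0,3],[0.4,0,0,0,0]]'; python3 -c "
from h import *
print(state())"
```

```text
clock: 7.42
position: [0.4666, -0.1869, 0.1621]
ee_rot: [0.01, 0.999, 0.028, 0.037]
contact_force: [0.3, 0.3, 0.0]
width: 0.0592
t 7.4167 pos [ 0.4666 -0.1869  0.1621] lane [[-0.1082  0.0723]] dth(deg, +turn to align x||lane) -82.38 F [0.3 0.3 0. ] w 0.0592
{'clock': 7.4167, 'qpos': array([-0.53562038,  0.17960631,  1.82243678,  0.02503711,  1.065893  ,
       -0.6020555 ]), 'qd': array([ 0.00534343,  0.00776478, -0.01912597,  0.00334519, -0.00990675,
       -0.0144819 ]), 'effort': array([ -0.04371735, -33.68373513, -22.30183661,   0.10314417,
        -0.37962045,   0.37228916]), 'position': array([ 0.46659584, -0.18693159,  0.16205838]), 'ee_rot': array([0.01041913, 0.99887995, 0.02754161, 0.0370371 ]), 'contact_force': array([0.27184043, 0.3046717 , 0.03025463]), 'moment': array([ 0.05852727,  0.05452595, -0.02467295]), 'width': 0.059234488939224006}
```

```bash
python3 -m inch '[[0.4,0,0,0,3],[0.4,0,0,0,3],[0.4,0,0,0,1.6],[0.4,15,25,0,0],[0.4,15,25,0,0],[0.4,15,25,0,0],[0.4,10,15,0,0],[0.4,5,5,0,0],[0.4,0,0,0,0]]'; python3 -c "
from h import *
s=state()
print(s['ee_rot'],Rn.from_quat(s['ee_rot'][[1,2,3,0]]).as_matrix().round(3))"
```

```text
clock: 8.17
position: [0.5288, -0.2911, 0.1704]
ee_rot: [0.01, 0.998, -0.034, 0.044]
contact_force: [0.5, 0.4, 0.1]
width: 0.06
t 8.1667 pos [ 0.5288 -0.2911  0.1704] lane [[-0.2071  0.0022]] dth(deg, +turn to align x||lane) -89.4 F [0.5 0.4 0.1] w 0.06
[ 0.0096964   0.99843747 -0.03364849  0.04354734] [[ 0.994 -0.068  0.086]
 [-0.066 -0.998 -0.022]
 [ 0.088  0.016 -0.996]]
```

```bash
python3 -m inch '[[0.4,-2.5,-0.5,28,0.6],[0.4,-2.5,-0.5,28,0],[0.4,-2.5,-0.5,28,0],[0.4,-2,-0.3,20,0],[0.4,-1,0,10,0],[0.4,0,0,4,0],[0.4,0,0,0,0]]'; python3 -c "
from h import *
s=state()
print(s['ee_rot'],Rn.from_quat(s['ee_rot'][[1,2,3,0]]).as_matrix().round(3))
p=eyes.get_image('top'); B=seebox(p,-.1,0.003,0)
p=eyes.get_image('scene'); B=seebox(p,-.1,0.003,0); cv2.imwrite('pics/s5.png',cv2.resize(p['frame'][90:270,140:370],None,fx=3,fy=3)[:,:,::-1])
"
```

```text
clock: 8.75
position: [0.5296, -0.2856, 0.0497]
ee_rot: [0.009, 0.998, -0.035, 0.045]
contact_force: [-0.2, -0.1, -0.8]
width: 0.0599
t 8.75 pos [ 0.5296 -0.2856  0.0497] lane [[-0.2016  0.0018]] dth(deg, +turn to align x||lane) -89.61 F [-0.2 -0.1 -0.8] w 0.0599
[ 0.0088085   0.99830986 -0.03543665  0.04521137] [[ 0.993 -0.072  0.09 ]
 [-0.07  -0.997 -0.021]
 [ 0.091  0.014 -0.996]]
box in lane (array([-0.0998,  0.0028]), np.float64(0.07)) {'y-': 15, 'y+': 15, 'x+': 15, 'x-': 15} resid 0.00033
box in lane (array([-0.0994,  0.0028]), np.float64(0.27)) {'y-': 15, 'y+': 15, 'x+': 14, 'x-': 15} resid 0.00033
```

View pics/s5.png

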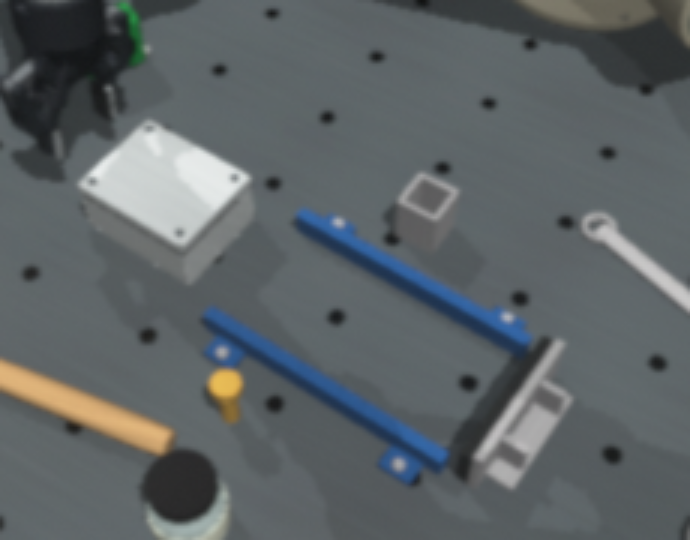

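```bash
python3 -m inch '[[0.4,-0.5,0,8,0.4],[0.4,-0.5,-8,2,0],[0.4,0,-9,0,0],[0.4,0,-8,0,0],[0.4,0,-8,0,0],[0.4,0,-8,0,0],[0.4,0,-8,0,0],[0.4,0,-8,0,0],[0.4,0,-4,0,0],[0.4,0,0,0,0]]'; python3 -c "
from h import *
s=state()
p=eyes.get_image('top'); B=seebox(p,-.08,0.003,0)
p=eyes.get_image('scene'); B=seebox(p,-.08,0.003,0)
"
```

```text
clock: 9.68
position: [0.5391, -0.2231, 0.0442]
ee_rot: [0.015, 0.998, -0.038, 0.051]
contact_force: [-0.7, -1.7, -1.1]
width: 0.0599
t 9.6833 pos [ 0.5391 -0.2231  0.0442] lane [[-0.1386 -0.0028]] dth(deg, +turn to align x||lane) -89.85 F [-0.7 -1.7 -1.1] w 0.0599
box in lane (array([-0.08 ,  0.002]), np.float64(-0.01)) {'y-': 14, 'y+': 14} resid 0.00024
box in lane (array([-0.08 ,  0.002]), np.float64(0.22)) {'y-': 14, 'y+': 14} resid 0.00014
```

```bash
python3 -m inch '[[0.4,-0.5,-8,0,0.1],[0.4,-0.5,-9,0.5,0],[0.4,-0.5,-9,0.5,0],[0.4,-0.5,-9,0.5,0],[0.4,-0.5,-9,0,0],[0.4,-0.5,-9,0,0],[0.4,-0.5,-8,0,0],[0.4,-0.5,-4,0,0],[0.4,0,0,0,0]]'; python3 -c "
from h import *
s=state(); x=w2l(s['position'])[0,0]+.071
p=eyes.get_image('top'); B=seebox(p,x,0.002,0)
p=eyes.get_image('scene'); B=seebox(p,x,0.002,0)
"
```

```text
clock: 10.53
position: [0.5451, -0.1637, 0.0443]
ee_rot: [0.022, 0.997, -0.039, 0.057]
contact_force: [0.4, -4.0, -0.5]
width: 0.0599
t 10.5333 pos [ 0.5451 -0.1637  0.0443] lane [[-0.079  -0.0041]] dth(deg, +turn to align x||lane) -89.99 F [ 0.4 -4.  -0.5] w 0.0599
box in lane (array([-0.0061,  0.0005]), np.float64(-0.16)) {'y-': 14, 'y+': 12, 'x+': 15} resid 0.0004
box in lane (array([-0.0062,  0.0006]), np.float64(-0.08)) {'y-': 15, 'y+': 15, 'x+': 14, 'x-': 15} resid 0.00014
```

```bash
python3 -m inch '[[0.4,-1,-11,0,0],[0.4,-1,-13,0.5,0],[0.4,-1,-13,0.5,0],[0.4,-1,-13,0,0],[0.4,-1,-12,0,0],[0.4,0,-6,0,0]]'; python3 -c "
from h import *
s=state(); x=w2l(s['position'])[0,0]+.073
p=eyes.get_image('top'); B=seebox(p,x,0.00,0)
p=eyes.get_image('scene'); B=seebox(p,x,0.00,0)
"
```

```text
clock: 11.13
position: [0.5509, -0.1034, 0.0439]
ee_rot: [0.028, 0.997, -0.039, 0.063]
contact_force: [-1.5, -5.1, 1.9]
width: 0.06
t 11.1333 pos [ 0.5509 -0.1034  0.0439] lane [[-0.0183 -0.0053]] dth(deg, +turn to align x||lane) -90.06 F [-1.5 -5.1  1.9] w 0.06
box in lane (array([ 0.0546, -0.0006]), np.float64(-0.11)) {'y-': 10, 'y+': 9, 'x+': 16} resid 0.00047
box in lane (array([ 0.0554, -0.0008]), np.float64(-0.07)) {'y-': 15, 'y+': 15, 'x+': 14, 'x-': 15} resid 0.00029
```

```bash
python3 -m inch '[[0.4,-1.5,-11,0,0],[0.4,-1.5,-13,0,0],[0.4,-1.5,-13,0,0],[0.4,-1.5,-13,0,0],[0.4,-1.5,-13,0,0],[0.4,-1,-12,0,0],[0.4,0,-6,0,0]]'; python3 -c "
from h import *
s=state(); x=w2l(s['position'])[0,0]+.073
print(Rn.from_quat(s['ee_rot'][[1,2,3,0]]).as_matrix().round(3))
p=eyes.get_image('top'); B=seebox(p,x,0.00,0)
p=eyes.get_image('scene'); B=seebox(p,x,0.00,0); cv2.imwrite('pics/s6.png',cv2.resize(p['frame'][90:270,140:370],None,fx=3,fy=3)[:,:,::-1])
"
```

```text
clock: 11.82
position: [0.5557, -0.0318, 0.0431]
ee_rot: [0.036, 0.996, -0.039, 0.069]
contact_force: [-0.4, -6.1, 2.1]
width: 0.0599
t 11.8167 pos [ 0.5557 -0.0318  0.0431] lane [[ 0.0534 -0.0044]] dth(deg, +turn to align x||lane) -90.03 F [-0.4 -6.1  2.1] w 0.0599
[[ 0.987 -0.083  0.135]
 [-0.073 -0.994 -0.077]
 [ 0.14   0.066 -0.988]]
box in lane (array([ 0.1265, -0.0004]), np.float64(0.02)) {'y-': 12, 'y+': 3, 'x+': 16} resid 0.00033
box in lane (array([ 1.273e-01, -1.000e-04]), np.float64(-0.29)) {'y-': 15, 'y+': 15, 'x+': 14, 'x-': 15} resid 0.00015
```

View pics/s6.png

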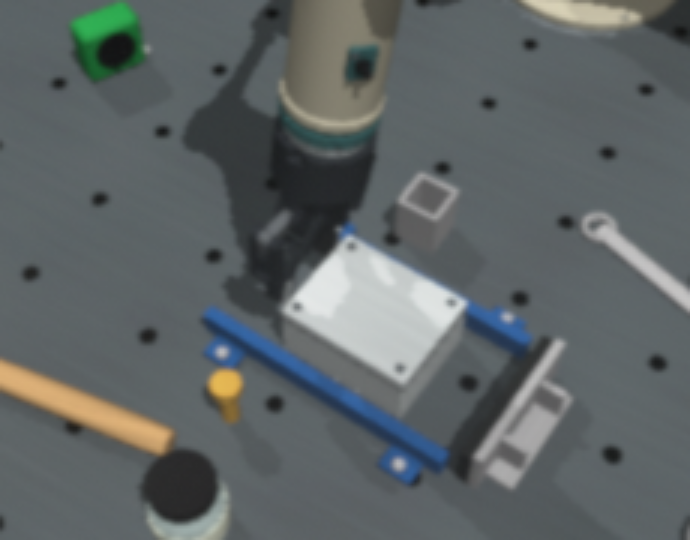

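```bash
python3 -m inch '[[0.4,-1.2,-11,0,0],[0.4,-1.2,-12,0,0],[0.4,-1.2,-11,0,0],[0.4,-0.8,-8,0,0],[0.4,-0.5,-5,0,0],[0.4,0,-2,0,0]]'; python3 -c "
from h import *
s=state(); x=w2l(s['position'])[0,0]+.074
p=eyes.get_image('top'); B=seebox(p,x,0.00,0)
p=eyes.get_image('scene'); B=seebox(p,x,0.00,0)
"
```

```text
clock: 12.42
position: [0.5585, 0.0088, 0.0424]
ee_rot: [0.042, 0.996, -0.038, 0.072]
contact_force: [0.0, -6.1, 3.5]
width: 0.06
t 12.4167 pos [0.5585 0.0088 0.0424] lane [[ 0.0941 -0.0041]] dth(deg, +turn to align x||lane) -89.95 F [ 0.  -6.1  3.5] w 0.06
box in lane (array([ 0.1679, -0.0004]), np.float64(-0.33)) {'y-': 15, 'x+': 7} resid 0.00014
box in lane (array([1.676e-01, 1.000e-04]), np.float64(-0.31)) {'y-': 15, 'y+': 15, 'x+': 14, 'x-': 15} resid 0.0003
```

```bash
python3 -m inch '[[0.4,-0.6,-6,0,0],[0.4,-0.5,-5,0,0],[0.4,-0.3,-4,0,0],[0.4,0,-3,0,0],[0.4,0,-2,0,0]]'; python3 -c "
from h import *
s=state(); x=w2l(s['position'])[0,0]+.074
p=eyes.get_image('scene'); B=seebox(p,x,0.00,0)
"
```

```text
clock: 12.93
position: [0.5594, 0.021, 0.0424]
ee_rot: [0.047, 0.996, -0.038, 0.072]
contact_force: [-1.1, -6.6, 3.5]
width: 0.06
t 12.9333 pos [0.5594 0.021  0.0424] lane [[ 0.1063 -0.0041]] dth(deg, +turn to align x||lane) -89.94 F [-1.1 -6.6  3.5] w 0.06
box in lane (array([1.804e-01, 1.000e-04]), np.float64(-0.13)) {'y-': 15, 'y+': 15, 'x+': 14, 'x-': 15} resid 0.00066
```

```bash
python3 -m inch '[[0.4,-0.2,-4,0,0],[0.4,-0.2,-4,0,0],[0.4,-0.2,-4,0,0],[0.4,0,-3,0,0]]'; python3 -c "
from h import *
s=state(); x=w2l(s['position'])[0,0]+.074
p=eyes.get_image('scene'); B=seebox(p,x,0.00,0)
"
```

```text
clock: 13.32
position: [0.5602, 0.029, 0.0424]
ee_rot: [0.052, 0.995, -0.038, 0.071]
contact_force: [-0.8, -7.1, 5.8]
width: 0.0598
t 13.3167 pos [0.5602 0.029  0.0424] lane [[ 0.1143 -0.0042]] dth(deg, +turn to align x||lane) -89.91 F [-0.8 -7.1  5.8] w 0.0598
box in lane (array([0.1883, 0.    ]), np.float64(-0.22)) {'y-': 15, 'y+': 15, 'x+': 14, 'x-': 15} resid 0.00059
```

```bash
python3 -m inch '[[0.4,0,-4,0,0],[0.4,0,-3,0,0]]'; python3 -c "
from h import *
s=state(); x=w2l(s['position'])[0,0]+.074
p=eyes.get_image('scene'); B=seebox(p,x,0.00,0)
"
```

```text
clock: 13.53
position: [0.5605, 0.0316, 0.0425]
ee_rot: [0.055, 0.995, -0.037, 0.07]
contact_force: [-0.4, -13.6, 4.5]
width: 0.0595
t 13.5333 pos [0.5605 0.0316 0.0425] lane [[ 0.117  -0.0043]] dth(deg, +turn to align x||lane) -89.81 F [ -0.4 -13.6   4.5] w 0.0595
box in lane (array([ 1.904e-01, -1.000e-04]), np.float64(-0.13)) {'y-': 15, 'y+': 15, 'x+': 14, 'x-': 15} resid 0.00038
```

```bash
python3 -m inch '[[0.4,0,-3,0,0],[0.4,0,-1,0,0],[0.4,0,0,0,0]]'; python3 -c "
from h import *
s=state(); x=w2l(s['position'])[0,0]+.074
print(Rn.from_quat(s['ee_rot'][[1,2,3,0]]).as_matrix().round(3))
p=eyes.get_image('scene'); B=seebox(p,x,0.00,0)
"
```

```text
clock: 13.83
position: [0.56, 0.0309, 0.0421]
ee_rot: [0.058, 0.995, -0.037, 0.069]
contact_force: [-0.5, 0.4, -0.6]
width: 0.0597
t 13.8333 pos [0.56   0.0309 0.0421] lane [[ 0.1162 -0.0038]] dth(deg, +turn to align x||lane) -89.85 F [-0.5  0.4 -0.6] w 0.0597
[[ 0.988 -0.082  0.132]
 [-0.067 -0.99  -0.12 ]
 [ 0.141  0.11  -0.984]]
box in lane (array([ 1.905e-01, -1.000e-04]), np.float64(-0.04)) {'y-': 15, 'y+': 15, 'x+': 14, 'x-': 15} resid 0.00032
```

```bash
python3 -m inch '[[0.4,0,10,0,0],[0.4,0,15,0,0],[0.4,3,10,-18,0],[0.4,4,3,-28,0],[0.4,4,3,-28,0],[-1,4,3,-28,0],[-1,2,2,-15,0],[-1,0,0,0,0]]'
python3 - <<'E'
from h import *
s=state(); print(Rn.from_quat(s['ee_rot'][[1,2,3,0]]).as_matrix().round(3))
p=eyes.get_image("top"); q=eyes.get_image("scene"); seebox(p,.19,0); seebox(q,.19,0)
cv2.imwrite('pics/s7.png',cv2.resize(q['frame'][150:300,200:430],None,fx=3,fy=3)[:,:,::-1])
def Pm(p):
    K,R,t=cam(p); return K@np.c_[R,t]
def cen(p,col):
    f=p["frame"].astype(int); r,g,b=f[...,0],f[...,1],f[...,2]
    t={"go_top":g-np.maximum(r,b),"stop_top":r-np.maximum(g,b)}[col]
    bb=recognise(p,col)[0]; x,y,w,h=[int(v) for v in bb["bbox"]]
    m=np.zeros(t.shape,np.uint8); m[y-3:y+h+3,x-3:x+w+3]=(t[y-3:y+h+3,x-3:x+w+3]>50)
    ys,xs=np.nonzero(m); return np.array([xs.mean(),ys.mean()]),bb["confidence"],bb["bbox"],len(xs),mark_of(p,col)[0]
for c in ("go_top","stop_top"):
    a=cen(p,c);b=cen(q,c); X=cv2.triangulatePoints(Pm(p),Pm(q),a[0].reshape(2,1),b[0].reshape(2,1)); X=(X[:3]/X[3]).ravel()
    ma=np.array(a[4]["point"][::-1]);mb=np.array(b[4]["point"][::-1])
    Y=cv2.triangulatePoints(Pm(p),Pm(q),ma.reshape(2,1),mb.reshape(2,1)); Y=(Y[:3]/Y[3]).ravel()
    print(c,a,b,X.round(4),"marks",Y.round(4))
E
```

```text
clock: 14.55
position: [0.5503, -0.0028, 0.1619]
ee_rot: [0.053, 0.996, -0.039, 0.058]
contact_force: [0.1, 0.5, -1.0]
width: 0.024
t 14.55 pos [ 0.5503 -0.0028  0.1619] lane [[0.0819 0.0032]] dth(deg, +turn to align x||lane) -89.98 F [ 0.1  0.5 -1. ] w 0.024
[[ 0.99  -0.083  0.111]
 [-0.071 -0.991 -0.11 ]
 [ 0.119  0.101 -0.988]]
box in lane (array([1.891e-01, 1.000e-04]), np.float64(-0.24)) {'y-': 2, 'y+': 2, 'x+': 16} resid 0.00037
box in lane (array([0.1908, 0.0002]), np.float64(0.08)) {'y-': 15, 'y+': 15, 'x+': 14, 'x-': 15} resid 0.00021
go_top (array([143.94680851, 174.12765957]), 0.71, [138.7, 168.9, 12.0, 14.2], 94, {'point': [173.0, 145.0], 'confidence': 0.65}) (array([380.49677419, 269.25806452]), 0.76, [371.4, 260.5, 13.9, 17.3], 155, {'point': [267.2, 380.3], 'confidence': 0.63}) [0.5815 0.3604 0.0191] marks [0.5835 0.3557 0.0303]
stop_top (array([138.10447761, 207.26119403]), 0.59, [129.4, 202.7, 16.3, 9.2], 134, {'point': [209.3, 136.4], 'confidence': 0.51}) (array([399.64171123, 238.79144385]), 0.6, [394.7, 231.7, 15.3, 14.8], 187, {'point': [235.5, 400.8], 'confidence': 0.48}) [0.4857 0.3731 0.0197] marks [0.4797 0.3742 0.0269]
```

View pics/s7.png

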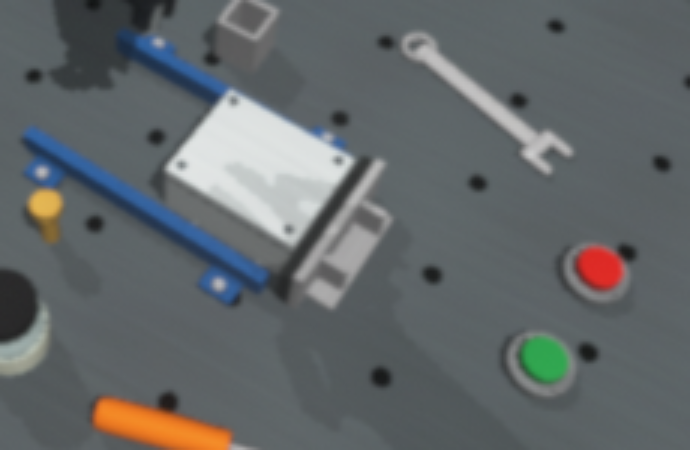

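```bash
python3 -m inch '[[-1,0,-20,-2,0],[-1,0,-30,-2.5,0],[-1,0,-33,-2.5,0],[-1,0,-33,-2.5,0],[-1,0,-33,-2.5,0],[-1,0,-33,-2.5,0],[-1,0,-33,-2,0],[-1,0,-33,-1,0],[-1,0,-33,-1,0],[-1,0,-33,-1,0],[-1,0,-20,0,0],[-1,0,-8,0,0],[-1,0,0,0,0]]'
python3 - <<'E'
from h import *
s,p=wrist(); state(); R=Rn.from_quat(s['ee_rot'][[1,2,3,0]]).as_matrix(); print(R.round(3))
K,Rc,t=cam(p)
uv=proj(p,[[.581,.36,.022],[.486,.373,.022],s["position"]+R[:,2]*.05]); print(uv)
f=p["frame"].copy()
for u in uv: cv2.circle(f,tuple(int(v) for v in u),4,(255,255,0),1)
cv2.imwrite("pics/w8.png",f[:,:,::-1])
print([(m["point"],m["confidence"]) for m in mark_of(p,"go_top")], back(p,[mark_of(p,"go_top")[0]["point"][::-1]],.022))
E
```

```text
clock: 16.13
position: [0.5755, 0.3546, 0.1344]
ee_rot: [0.055, 0.996, -0.039, 0.052]
contact_force: [-0.0, 0.1, -0.3]
width: -0.0001
t 16.1833 pos [0.5752 0.3535 0.1344] lane [[0.4391 0.006 ]] dth(deg, +turn to align x||lane) -90.08 F [-0.2  0.3 -0.3] w -0.0002
[[ 0.992 -0.084  0.099]
 [-0.072 -0.991 -0.113]
 [ 0.108  0.105 -0.989]]
[[250.82773582 172.16693171]
 [137.624052   169.71818636]
 [259.09044207 218.04386222]]
[([175.6, 248.9], 0.69)] [[0.57902868 0.35696498 0.022     ]]
```

View pics/w8.png

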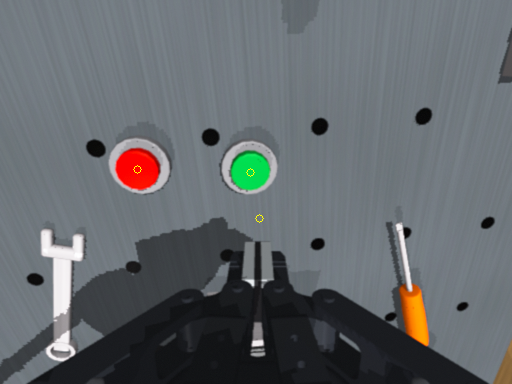

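```bash
python3 -m inch '[[-1,-1,-4,20,0],[-1,-1,-4.5,25,0],[-1,-1,-4,22,0],[-1,-1,-3,14,0],[-1,0,-1,5,0],[-1,0,0,0,0]]'
python3 - <<'E'
from h import *
s=state(); R=Rn.from_quat(s['ee_rot'][[1,2,3,0]]).as_matrix(); print(R.T@(np.array([.581,.36,.014])-s["position"])*1000)
p=eyes.get_image("scene");seebox(p,.19,0);cv2.imwrite('pics/s9.png',cv2.resize(p['frame'][180:320,300:480],None,fx=4,fy=4)[:,:,::-1])
E
```

```text
clock: 16.78
position: [0.5845, 0.3472, 0.0505]
ee_rot: [0.056, 0.996, -0.046, 0.054]
contact_force: [-0.2, 0.4, 0.7]
width: -0.0003
t 16.7833 pos [0.5845 0.3472 0.0505] lane [[ 0.4335 -0.0037]] dth(deg, +turn to align x||lane) -90.81 F [-0.2  0.4  0.7] w -0.0003
[ -8.71409347 -16.2096322   34.19352245]
box in lane (array([0.1907, 0.    ]), np.float64(-0.05)) {'y-': 15, 'y+': 15, 'x+': 15, 'x-': 15} resid 0.00012
```

View pics/s9.png

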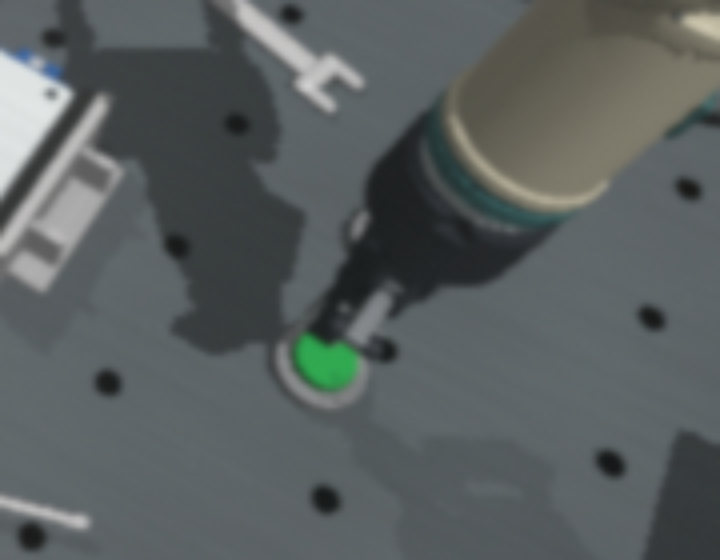

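```bash
python3 -m inch '[[-1,-3,-8,-1,0],[-1,-1.5,-6,0,0],[-1,-1,-2,6,0],[-1,-1,-2,6,0],[-1,0,0,0,0]]'
python3 - <<'E'
from h import *
s=state(); R=Rn.from_quat(s['ee_rot'][[1,2,3,0]]).as_matrix(); print(R.T@(np.array([.581,.36,.014])-s["position"])*1000)
E
```

```text
clock: 17.25
position: [0.5838, 0.3661, 0.0424]
ee_rot: [0.054, 0.996, -0.047, 0.058]
contact_force: [-0.3, -0.6, 0.3]
width: -0.0004
t 17.25 pos [0.5838 0.3661 0.0424] lane [[ 0.4523 -0.0016]] dth(deg, +turn to align x||lane) -90.96 F [-0.3 -0.6  0.3] w -0.0004
[-5.69312957  3.46307337 28.38798954]
```

```bash
python3 -m inch '[[-1,-1.2,0.6,5,0],[-1,-1.2,0.6,5,0],[-1,-1,0.5,3,0],[-1,0,0,0,0]]'
python3 - <<'E'
from h import *
s=state(); R=Rn.from_quat(s['ee_rot'][[1,2,3,0]]).as_matrix(); print(R.T@(np.array([.581,.36,.014])-s["position"])*1000)
E
```

```text
clock: 17.58
position: [0.5812, 0.3636, 0.0279]
ee_rot: [0.054, 0.996, -0.046, 0.058]
contact_force: [0.2, 0.3, 0.3]
width: -0.0
t 17.5833 pos [0.5812 0.3636 0.0279] lane [[0.4496 0.0009]] dth(deg, +turn to align x||lane) -90.88 F [0.2 0.3 0.3] w -0.0
[-1.5360754   2.12077705 14.11765418]
```

```bash
python3 -m inch '[[-1,-0.4,0.2,4,0],[-1,-0.4,0,4,0],[-1,-0.3,0,3,0]]'; python3 -c "
from h import *
state()"
```

```text
clock: 17.83
position: [0.5816, 0.3629, 0.0171]
ee_rot: [0.053, 0.996, -0.047, 0.059]
contact_force: [-2.3, 1.4, 4.8]
width: -0.0002
t 17.8333 pos [0.5816 0.3629 0.0171] lane [[4.489e-01 4.000e-04]] dth(deg, +turn to align x||lane) -90.92 F [-2.3  1.4  4.8] w -0.0002
```

```bash
python3 -m inch '[[-1,0,0,4,0],[-1,0,0,3,0]]'; python3 -c "
from h import *
state()"; python3 -m inch '[[-1,0,0,3,0],[-1,0,0,3,0]]'
```

```text
clock: 18.0
position: [0.5817, 0.3631, 0.0165]
ee_rot: [0.052, 0.996, -0.048, 0.059]
contact_force: [-7.3, -1.7, 18.4]
width: -0.0002
t 18.0 pos [0.5817 0.3631 0.0165] lane [[4.491e-01 3.000e-04]] dth(deg, +turn to align x||lane) -91.01 F [-7.3 -1.7 18.4] w -0.0002
clock: 18.17
position: [0.5817, 0.363, 0.0166]
ee_rot: [0.052, 0.996, -0.048, 0.06]
contact_force: [-6.3, -0.2, 14.6]
width: -0.0001
```

Run:
```python
from h import *
state()
p=eyes.get_image("scene");cv2.imwrite('pics/s10.png',cv2.resize(p['frame'][220:300,340:430],None,fx=7,fy=7,interpolation=cv2.INTER_CUBIC)[:,:,::-1])
s,w=wrist(); cv2.imwrite('pics/w10.png',w['frame'][:,:,::-1])
```

```text
t 18.1667 pos [0.5817 0.363  0.0166] lane [[4.49e-01 3.00e-04]] dth(deg, +turn to align x||lane) -91.06 F [-6.3 -0.2 14.6] w -0.0001
```

View pics/s10.png

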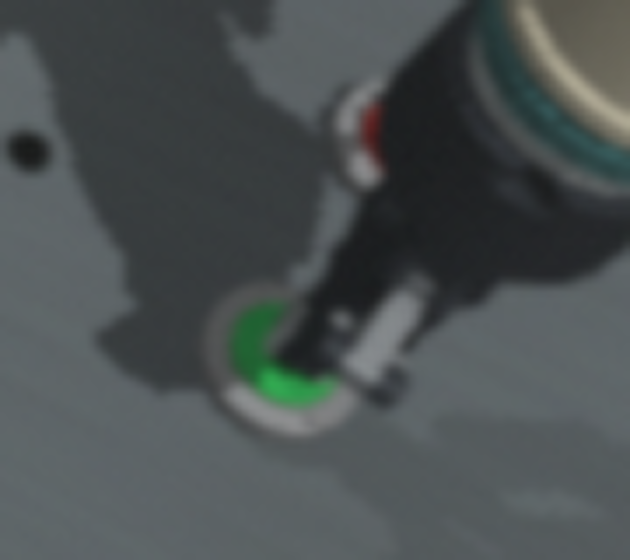

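View pics/w10.png

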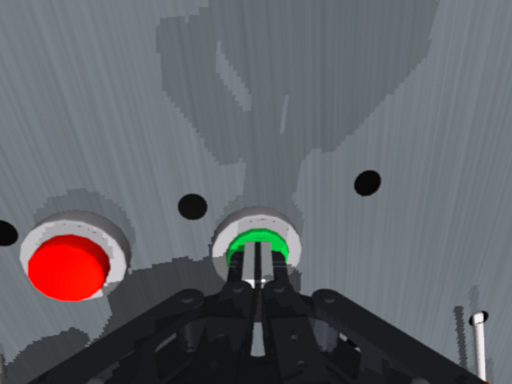

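```bash
python3 -m inch '[[-1,0,0,6,0],[-1,0,0,6,0],[-1,0,0,5,0]]'; python3 -m inch '[[-1,0,0,-5,0]]';  python3 -m inch '[[-1,0,0,-4,0]]'; python3 -m inch '[[-1,0,0,-4,0]]'
```

```text
clock: 18.52
position: [0.5817, 0.363, 0.0164]
ee_rot: [0.05, 0.996, -0.049, 0.062]
contact_force: [-8.6, -0.3, 20.4]
width: -0.0001
clock: 18.6
position: [0.5812, 0.3633, 0.0232]
ee_rot: [0.05, 0.996, -0.049, 0.063]
contact_force: [-0.0, -1.0, 0.8]
width: 0.0002
clock: 18.68
position: [0.5812, 0.364, 0.0289]
ee_rot: [0.05, 0.995, -0.049, 0.064]
contact_force: [0.2, -0.3, 0.3]
width: -0.0
clock: 18.77
position: [0.5808, 0.3644, 0.0333]
ee_rot: [0.05, 0.995, -0.049, 0.064]
contact_force: [0.3, 0.4, 0.1]
width: -0.0
```

```bash
python3 -m inch '[[-1,-1.5,3,2,0],[-1,-0.5,0.5,2,0],[-1,0,0,0,0]]'; for i in 1; do python3 -m inch '[[-1,-0.2,0,3,0],[-1,-0.2,0,1,0]]'; python3 -m inch '[[-1,-0.2,0,2,0]]'; python3 -m inch '[[-1,-0.2,0,2,0]]'; python3 -m inch '[[-1,-0.2,0,2,0]]'; python3 -m inch '[[-1,-0.2,0,2,0]]'; python3 -m inch '[[-1,-0.2,0,2,0]]'; python3 -m inch '[[-1,0,0,2,0]]'; done | grep -E "position|force"
```

```text
clock: 19.02
position: [0.579, 0.3603, 0.0284]
ee_rot: [0.05, 0.995, -0.049, 0.064]
contact_force: [0.2, 0.1, -0.6]
width: -0.0002
position: [0.5789, 0.3593, 0.0225]
contact_force: [0.4, 0.8, 2.0]
position: [0.5789, 0.3593, 0.02]
contact_force: [-0.7, 1.6, 2.7]
position: [0.579, 0.3593, 0.0177]
contact_force: [-0.9, 1.3, 4.0]
position: [0.579, 0.3594, 0.0165]
contact_force: [-6.9, 0.1, 20.3]
position: [0.5791, 0.3594, 0.0165]
contact_force: [-6.4, -1.1, 19.5]
position: [0.579, 0.3594, 0.0167]
contact_force: [-3.7, -0.6, 12.0]
position: [0.5791, 0.3594, 0.0168]
contact_force: [-3.9, -0.2, 11.3]
```

```bash
python3 -m inch '[[-1,0,0,-6,0],[-1,0,0,-10,0],[-1,2,2,-20,0],[-1,3,3,-25,0],[-1,3,3,-25,0],[-1,0,0,0,0],[-1,0,0,0,0]]'
python3 - <<'E'
from h import *
state()
p=eyes.get_image("top");q=eyes.get_image("scene");seebox(p,.19,0);seebox(q,.19,0);cv2.imwrite('pics/s11.png',cv2.resize(q['frame'],None,fx=1.5,fy=1.5)[:,:,::-1])
E
```

```text
clock: 20.27
position: [0.5739, 0.3589, 0.1065]
ee_rot: [0.051, 0.996, -0.049, 0.063]
contact_force: [-0.5, 0.3, 0.4]
width: 0.0003
t 20.2667 pos [0.5739 0.3589 0.1065] lane [[0.4443 0.0077]] dth(deg, +turn to align x||lane) -91.21 F [-0.5  0.3  0.4] w 0.0003
box in lane (array([ 0.1892, -0.    ]), np.float64(-0.04)) {'y-': 17, 'y+': 16, 'x+': 16, 'x-': 17} resid 0.00056
box in lane (array([0.1907, 0.    ]), np.float64(-0.05)) {'y-': 15, 'y+': 15, 'x+': 15, 'x-': 15} resid 0.00012
```

View pics/s11.png

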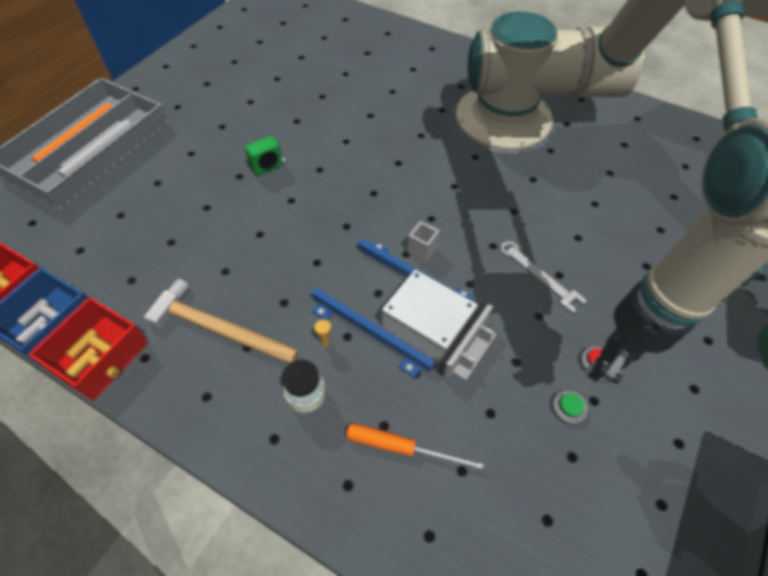

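The picture shows the box square in the lane against the backstop (around 430,305), the green button up (570,405), and everything else where it was. I'm handing it in.

```bash
python3 -c "
from rig import manip
print(manip.sign_off())"
```

```text
the job is handed in; nothing more can be done
None
```

The box is home against the backstop, the green button has been pressed and released, and the job is handed in at about 20 s of the 72 s allowed. Sign-off gives no verdict, so this rests on my own measurements.

**What I did:** I straightened and centred the box with a two-finger push on its side. Then I pushed it down the lane from behind until the push force rose from about 7 to 14 N at the backstop. I pressed the green button with shut fingers and let it go.

**Last checks:**
- **Box:** the scene camera put it at lane x = 190.7 mm and the top camera at 189.2 mm. Both gave y = 0.0 mm and a turn of about -0.05°. The two x readings differ by 1.5 mm, which is within the calibration and inside the 186–195 mm window.
- **Green button:** I pressed it twice. Both presses hit the same hard stop (tool height 16.5 mm) with about 20 N, after at least 6 mm of travel. Afterwards it looked up again in the picture.
- **Rails:** I have no direct rail-contact reading. The box stayed within about 3 mm of the lane's middle throughout the push, with 12 mm free on each side. The fingertips stayed above rail height while in the lane.
- **Red button and other objects:** I kept well clear of the red button. By eye, nothing else on the table had moved; I did not measure those positions again.

**One thing that drifted:** the tool gradually leaned over to about 10° off vertical, because the moves cannot correct tilt. I corrected the sideways drift this caused.

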